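# Put two press support plates back into the tilted rack

## Robot

A 6-joint arm with a two-finger parallel gripper is mounted at the origin on a cart in front of the work surface, level with it; the furniture and walls round the work are solid. World frame = base frame: x ahead of the robot, y to its left, z up, the work surface at z = 0. Lengths are in mm, angles in rad, forces in N, time in s.
With the tool pointing down it reaches from about 350 to 975 mm from the base axis. Payload 7.1 kg.
Tool frame: the origin (TCP) lies between the finger pads; the fingertips stand 14 mm ahead of it and the grasp point (between the pads) lies 5 mm behind it; z points along the fingers, y is the line along which they close (so a half turn about z gives the same grasp; the last joint's range is limited). The gripper opens to 88 mm and grips with 3 to 60 N. Pads are 20 mm wide; open, the fingers measure 115 mm over their backs; the gripper's body (75 mm by 178 mm) begins 61 mm behind the grasp point.
Start: joints at [-1.18, 0.423, 1.63, -0, 1.089, -0.019], TCP at [249.032, -573.226, 236.675] pointing down, gripper open.
Joint ranges: [-3, 3], [-0.9, 2.11], [0.09, 2.58], [-1.31, 4.45], [0.11, 2.69], [-2.54, 2.54]. Speed limits (rad/s): [2.39, 2.39, 3.01, 3.14, 3.14, 3.14].

## Interface

Orientations are given as a rotation vector (axis times angle).
In Python, from workcell import ctrl gives the robot as it stands. The module is installed in compiled form; this text tells all that it offers.
- The arm moves only by the tool servo_tool, never from a script. Its argument "plan" is a list of rows, each a list of 3 entries, a list of its own where there are three numbers: the closure, from 0 (fully open) to 1 (shut), then the shift along the world's x, y, z in mm, then the turn about the world's z in degrees. In form: [[hand, [x, y, z], yaw], ...]. A call has 1 to 10 rows; each row is the pose to reach, as a shift and turn from the pose commanded when the call began; what a row does not reach only later rows make up. A row lasts 1/12 s, in which the tool goes at most 41.7 mm and 7.16 degrees, less where a joint would pass 70% of its speed; a pose out of reach is approached as far as the arm can. A call with a gripper value outside its range is refused whole. The fingers move at their own pace and stop on an object; the grip force is fixed at half the most. Time passes only in rows, so rows that repeat a pose let the fingers close. It gives the time, the measured TCP pose, the force, the opening and the grip force at its end, in the units of the state.
- ctrl.get_obs(): the state, without advancing time (a new reading comes with each control period).
- ctrl.get_image(name): name is "scene" or "top"; returns the picture (420x560x3 uint8, blue, green, red); there is no depth.
- ctrl.camera_info(name): a dict with "fovy" (degrees; the focal length in pixels is half the picture's height over the tangent of half this angle, whatever the lens; pixels are square), "cx", "cy" (the principal point, pixels), "k1" (the pictures are not rectified: a ray, as slopes to the right and down, at radius r is drawn at 1 + k1 r^2 times it, then the intrinsics apply), "rvec" (rotation vector, rad) and "tvec" (3), from world to camera coordinates, as OpenCV has them. Camera axes: x right, y down, z forward; pixel columns grow to the right and rows downward; lengths in mm; the calibration is good to about 2 mm. A picture is of the moment at which its call begins. camera_info takes no time and is no camera call.
- ctrl.close_job(): hands the job in; it is judged then, once.
The state is a dict: "t": time; "qpos": joint angles; "qvel": joint speeds; "joint_torque": joint torques, N m; "ee_pos": TCP position; "orientation": TCP orientation; "ft_force": force on the tool from outside, world axes, zero at the start; "moment": the same for the moment, N m; "width": finger opening in mm; "grasp_force": force on a finger pad.
Only numpy, scipy, OpenCV 4.12 (cv2) and the standard library are available. Lean on these libraries where they do the work, as an engineer would, in place of code of your own. Each camera call takes 0.05 s, during which the arm holds its last target. There are 200 camera calls.

## Task

Put the two aluminium support plates that stand in the black stand away in the tilted slot rack: each goes into the one slot made for its thickness, where the slot's side spring grips it, and is pushed in until it is fully home on the slot floor, then released. The widest slot stays empty, as its plate is in use under the circuit board; leave the payment terminal, the battery pack and the solder spool where they are.

Things in the scene. Friction and masses are not known exactly. Their poses are not given: they have to be found in the camera images.
- thin_plate: aluminium support plate, 90 mm wide (its x) x 8 mm thick (its y) x 110 mm tall (its z), 0.15 to 0.3 kg, standing on a short edge; origin at the middle of that lower edge, z up through the plate. It goes in with this lower edge first, either face to either side. It belongs in the 10 mm slot
- thick_plate: the same kind of plate, 14 mm thick, 90 mm wide, 110 mm tall, 0.25 to 0.52 kg; origin and axes as for the thin plate. It belongs in the 16 mm slot
- stand: black plastic stand, fixed, 124 x 130 mm, its floor 8 mm above the table; origin under its centre, x along its bays. Two bays, 58 mm apart along y (y = -29 and +29 mm), each with low walls 24 mm apart that rise 26 mm above the stand's floor; one plate stands loosely upright in each, in either order. The plates' tops are 118 mm above the table
- rack: aluminium base plate, 150 x 170 x 8 mm, fixed; origin under its centre, x away from the robot. On it three grey plastic slot modules, outwardly alike (40 mm wide), stand 50 mm apart along y, with slots 10, 16 and 22 mm wide (for plates of 8, 14 and 20 mm) in an order that differs each time: look or feel which is which. The 20 mm plate lies under the green circuit board
- right_slot (a point): the slot of the module at the rack's right (-y) end. Origin at the centre of the slot's floor, 58 mm above the table; z points out of the slot, up and towards the robot, 0.55 rad (31.5 degrees) from vertical: a plate slides in along -z, down and away from the robot. y runs across the slot's width, x along its length
- centre_slot (a point): the slot of the module in the middle of the rack, origin and axes as for right_slot. All slots: 96 mm long along x, 56 mm deep; straight walls up to z = 47 mm, then a mouth flared 4 mm to each side across and 3 mm at each end. A home plate stands 54 mm out of the mouth; it slides to the lower (-x) end wall, up to 3 mm off centre
- left_slot (a point): the slot of the module at the rack's left (+y) end, origin and axes as for right_slot. A plate too thick for a slot stops in the flared mouth, its lower edge at z = 47 mm or more; a plate too thin slides in without any rubbing and is not held
- narrow_slot_spring (a joint): sprung steel leaf in the +y wall of the narrow (10 mm) slot, in m: 0 as it stands free, about 0.001 with the thin plate in. All three alike: 50 mm long in the middle of the wall, 3 mm proud from z = 10 to 26 mm, sloping back into the wall up to z = 38 mm. It presses a matching plate with about 6 N to the -y wall (1 mm off centre), which rubs with 5 to 12 N and does not fall home by itself
- middle_slot_spring (a joint): sprung steel leaf in the +y wall of the middle (16 mm) slot, in m: 0 as it stands free, about 0.001 with the thick plate in
- wide_slot_spring (a joint): sprung steel leaf in the +y wall of the wide (22 mm) slot, in m: 0 as it stands free, as it must stay
- pos_terminal: dark payment terminal, 180 x 81 x 54 mm, loose, to the left of the rack; origin under its centre
- battery_pack: dark flat battery pack, 92 x 58 x 20 mm, loose, behind the stand; origin under its centre
- solder_spool: spool of solder, 54 mm across and 42 mm high, loose, to the right of the stand; origin under its centre

How it is judged:
By the outcome, as a careful person would: the job done as asked, in the order asked, and still so for the second after the job is handed in, with the robot touching nothing.
It also fails if it takes over 72 s, if anything falls off the work surface, if the arm or the gripper's body presses on something with over 40 N, if the wrist force passes 120 N, or if a joint passes its speed limit or range.

## Working session

There is one attempt and no reset: what is moved stays moved. The work goes in short steps, Python scripts to look and compute and a tool call to move; the robot and the scene stay as the last step left them, time stands still between calls to the robot, and variables do not carry over. Pictures are saved under pics/ and viewed, at most 10 in all, crops included, and the job is handed in when it is done.

Besides the shell and the picture viewer there is one more tool, called after "Call:" as a command line: name --argument value ..., lists and objects as JSON in quotes. servo_tool: Moves the arm, as the interface text tells. Its arguments: {"type":"object","properties":{"plan":{"type":"array"}},"required":["plan"]}

```bash
mkdir -p pics; python3 - <<'E'
from workcell import ctrl
import cv2
for n in("scene","top"):
    cv2.imwrite(f"pics/{n}0.png",ctrl.get_image(n)); print(n,ctrl.camera_info(n))
print(ctrl.get_obs())
E
```

```text
scene {'fovy': 48.732622373305006, 'cx': 281.632068885586, 'cy': 210.56867116856642, 'k1': -0.005637073134675522, 'rvec': array([ 1.801203  , -0.87951944,  0.57257338]), 'tvec': array([-285.79263078,  266.85339307, 1154.34026504])}
top {'fovy': 56.80490563800243, 'cx': 287.83668927230303, 'cy': 205.4820112997883, 'k1': -0.007024576306439176, 'rvec': array([ 2.1320241 , -2.19759454,  0.11247061]), 'tvec': array([ 109.1668525 ,  537.75117665, 1323.96448252])}
{'t': 0.1, 'qpos': array([-1.18001028e+00,  4.23766425e-01,  1.63060672e+00, -4.69362353e-05,
        1.08862031e+00, -1.89990123e-02]), 'qvel': array([-0.00220608, -0.00177275, -0.00277143, -0.00036228, -0.0019276 ,
       -0.00102818]), 'joint_torque': array([-2.69568991e-04, -5.45615923e+01, -2.74325591e+01,  6.45622518e-02,
        1.88040454e-02, -3.29484919e-05]), 'ee_pos': array([ 248.83399855, -572.79576452,  235.98087054]), 'orientation': array([-3.07453217e+00, -6.38949488e-01,  4.70649544e-04]), 'ft_force': array([ 0.17793511, -0.14001899,  0.52996731]), 'moment': array([-0.00176787, -0.01589149, -0.03642877]), 'grasp_force': 0.0, 'width': 88.10638180804703}
```

View pics/scene0.png

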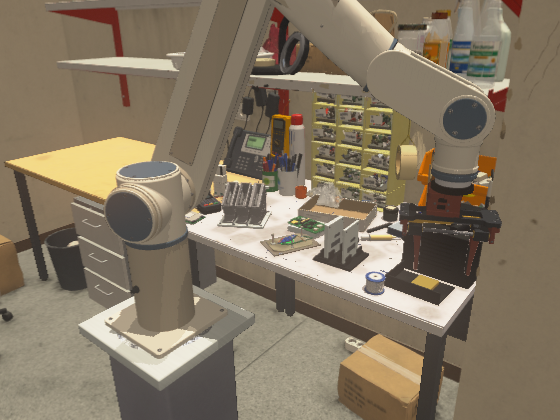

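View pics/top0.png

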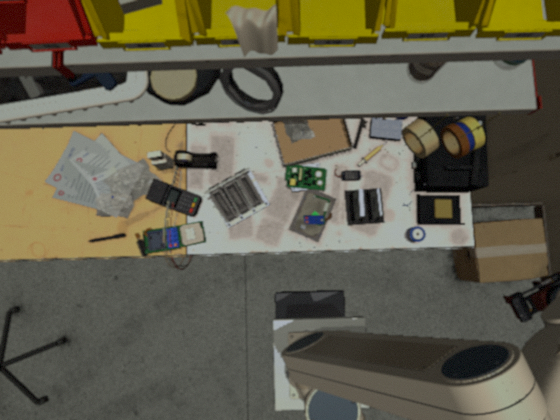

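The scene view shows the rack at about (245,205) and the stand at (342,245). In the top view the rack is at (237,196) and is yawed, the stand is at (364,206), the spool at (415,234) and the terminal at (173,195). Next I'll enlarge those areas.

```bash
cat > h.py <<'E'
import numpy as np, cv2
from workcell import ctrl
def cam(n):
    i=ctrl.camera_info(n); f=210/np.tan(np.radians(i["fovy"])/2)
    K=np.array([[f,0,i["cx"]],[0,f,i["cy"]],[0,0,1]]); d=np.array([i["k1"],0,0,0.])
    return K,d,np.array(i["rvec"]),np.array(i["tvec"])
def ray(n,uv):
    K,d,r,t=cam(n); R=cv2.Rodrigues(r)[0]
    p=cv2.undistortPoints(np.array(uv,float).reshape(-1,1,2),K,d).reshape(-1,2)
    return -R.T@t, np.c_[p,np.ones(len(p))]@R
def onz(n,uv,z):
    c,D=ray(n,uv); return c+D*((z-c[2])/D[:,2])[:,None]
def proj(n,P):
    K,d,r,t=cam(n); return cv2.projectPoints(np.array(P,float).reshape(-1,1,3),r,t,K,d)[0].reshape(-1,2)
def crop(im,u,v,w,h,s):
    return cv2.resize(im[v:v+h,u:u+w],None,fx=s,fy=s,interpolation=cv2.INTER_CUBIC)
E
python3 - <<'E'
from h import *
t=cv2.imread("pics/top0.png"); s=cv2.imread("pics/scene0.png")
a=np.hstack([crop(t,203,163,66,60,6),crop(t,338,176,66,60,6)])
b=np.hstack([crop(s,210,175,66,40,6),crop(s,310,215,66,40,6)])
cv2.imwrite("pics/c1.png",np.vstack([a,b])[:600])
for n in("top","scene"):print(n,ray(n,[[280,210]])[0])
E
```

```text
top [ 396.49720224   90.91583227 1374.22704118]
scene [-573.70411006 -832.5063207   680.57801081]
```

View pics/c1.png

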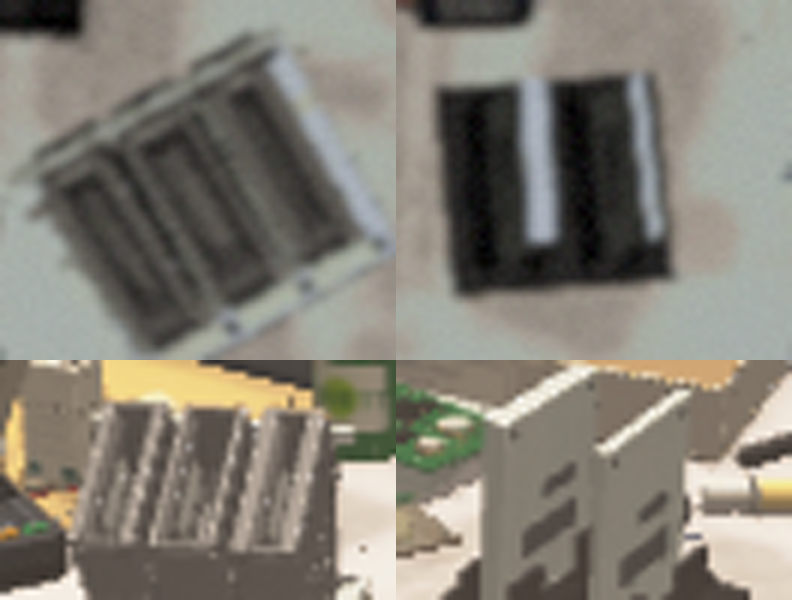

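The top edge of the left (+y) plate is clearly thicker, at crop x 524–552, so it is the thick plate. The thin plate is on the right. The rack shows three slots, and the centre one looks widest. I'll compute the poses and a rectified mouth-plane view to compare widths.

```bash
python3 - <<'E'
from h import *
def T(p): return [( x/6+203-.4, y/6+163-.4) if x<396 else ((x-396)/6+338-.4,y/6+176-.4) for x,y in p]
R=onz("top",T([(390,246),(282,52),(272,306),(160,352)]),8)
print("rack base FR,BR,front pts",R.round(1).tolist())
for n,q in(("thick",[(521,80),(552,80),(530,242),(558,242)]),("thin",[(626,73),(649,73),(644,239),(665,239)])):
    P=onz("top",T(q),118); print(n,P.round(1).tolist(),P.mean(0).round(1), "yaw",np.degrees(np.arctan2(*((P[:2].mean(0)-P[2:].mean(0))[[1,0]]))).round(2), 'len',np.linalg.norm(P[:2].mean(0)-P[2:].mean(0)).round(1))
S=onz("top",T([(438,92),(655,72),(458,292),(672,277)]),20);print("stand",S.round(1).tolist(),S.mean(0))
d=R[0]-R[1]; print("yaw from right edge",np.degrees(np.arctan2(-d[1],-d[0])), "front", np.degrees(np.arctan2((R[3]-R[0])[1],(R[3]-R[0])[0]))-90)
E
```

```text
rack base FR,BR,front pts [[551.9, 164.3, 8.0], [670.2, 225.8, 8.0], [518.5, 234.6, 8.0], [493.4, 301.0, 8.0]]
thick [[578.6, -139.4, 118.0], [578.0, -156.3, 118.0], [490.1, -139.9, 118.0], [489.6, -155.0, 118.0]] [ 534.1 -147.7  118. ] yaw -0.25 len 88.5
thin [[580.7, -196.7, 118.0], [580.3, -209.2, 118.0], [489.8, -201.5, 118.0], [489.5, -212.9, 118.0]] [ 535.1 -205.1  118. ] yaw 2.66 len 90.9
stand [[587.1, -108.4, 20.0], [595.1, -236.2, 20.0], [469.5, -114.7, 20.0], [474.5, -239.4, 20.0]] [ 531.55650027 -174.66421622   20.        ]
yaw from right edge 27.476992650286295 front 23.18264322245186
```

```bash
cat >> h.py <<'E'
def slotpts(ox,oy,yaw,S,x0=0.):   # S: rack-side slot coords (x,y,z), y from the rack centre
    S=np.array(S,float); c,s=np.cos(.55),np.sin(.55)
    X=x0+S[:,0]*c-S[:,2]*s; Z=58+S[:,0]*s+S[:,2]*c; Y=S[:,1]
    a,b=np.cos(yaw),np.sin(yaw)
    return np.c_[ox+a*X-b*Y, oy+b*X+a*Y, Z]
def rect(n,im,pose,z,sc=4):
    q=[(-70,-80),(70,-80),(70,80),(-70,80)]
    P=proj(n,slotpts(*pose,[(x,y,z) for x,y in q])).astype(np.float32)
    D=np.float32([((80-y)*sc,(70-x)*sc) for x,y in q])   # image: up=+x, left=+y
    return cv2.warpPerspective(im,cv2.getPerspectiveTransform(P,D),(160*sc,140*sc),flags=cv2.INTER_CUBIC)
E
python3 - <<'E'
from h import *
pose=(584,273,.44)
A=[cv2.resize(rect(n,cv2.imread(f"pics/{n}0.png"),pose,56),(400,350)) for n in("top","scene")]
for a in A:
    for k in range(-6,7,1): cv2.line(a,(int((80-k*10)*2.5),0),(int((80-k*10)*2.5),6 if k%5 else 14),(0,0,255),1)
    for k in range(-6,7): cv2.line(a,(0,int((70-k*10)*2.5)),(6 if k%5 else 14,int((70-k*10)*2.5)),(0,0,255),1)
cv2.imwrite("pics/c2.png",np.hstack(A))
print(proj("top",slotpts(*pose,[(-75,-85,0)])*0+[[584+.905*-75+.426*85,273-.426*75-.905*85,8]]))
E
```

```text
[[267.64301519 203.49048456]]
```

View pics/c2.png

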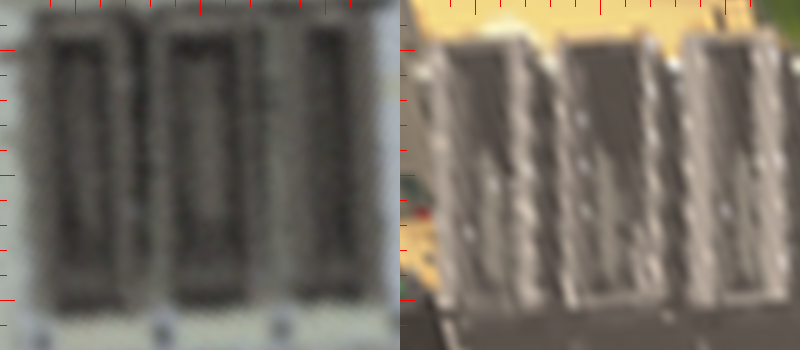

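Mouth widths in the rectified top view are about 26 mm left, 32 mm centre and 18 mm right. That makes left the 16 mm slot (thick plate), centre the 22 mm slot, and right the 10 mm slot (thin plate). I'll start moving towards the thin plate and refine the rack yaw along the way.

```bash
python3 - <<'E'
from h import *
pose=(584,273,.44)
g=cv2.GaussianBlur(cv2.cvtColor(rect("top",cv2.imread("pics/top0.png"),pose,56),cv2.COLOR_BGR2GRAY),(0,0),4).astype(float)
gx=cv2.Sobel(g,cv2.CV_64F,1,0)
rows=np.arange(120,440,8)
for c in(78,184,264,392,480,560):   # slot inner edges & gap (px, 4/mm)
    w=gx[rows,c-20:c+20]; s=np.sign(w.sum(0)[np.argmax(abs(w.sum(0)))]); k=c-20+np.argmax(s*w,1)
    p=np.polyfit(rows,k,1); r=k-np.polyval(p,rows); p=np.polyfit(rows[abs(r)<5],k[abs(r)<5],1)
    print(c,"y=%.1f"%(80-np.polyval(p,280)/4),"tilt deg %.2f"%np.degrees(np.arctan(p[0])),"res %.1f"%np.std(r))
E
```

```text
78 y=62.1 tilt deg -1.21 res 11.5
184 y=35.4 tilt deg 2.15 res 2.8
264 y=18.9 tilt deg -0.11 res 0.6
392 y=-16.7 tilt deg 2.70 res 3.0
480 y=-40.0 tilt deg 0.08 res 10.7
560 y=-60.9 tilt deg 3.53 res 4.2
```

Call:
servo_tool --plan '[[0.55, [26, 31, 0], -4], [0.55, [52, 62, 0], -8], [0.55, [78, 93, 0], -12], [0.55, [104, 125, 0], -16], [0.55, [130, 156, 0], -20.9], [0.55, [156, 187, 0], -20.9], [0.55, [182, 218, 0], -20.9], [0.55, [208, 249, 0], -20.9], [0.55, [234, 280, 0], -20.9], [0.55, [260, 311, 0], -20.9]]'

```text
t: 0.93
ee_pos: [509.8, -260.4, 236.5]
orientation: [-3.141, -0.071, 0.001]
ft_force: [0.9, -1.0, -0.5]
width: 39.8
grasp_force: 0.0
```

Call:
servo_tool --plan '[[0.55, [24, 29, 0], 0], [0.55, [48, 58, 0], 0], [0.55, [48, 58, -40], 0], [0.55, [48, 58, -80], 0], [0.55, [48, 58, -80], 0]]'

```text
t: 1.35
ee_pos: [552.8, -201.5, 149.7]
orientation: [-3.136, -0.073, 0.018]
ft_force: [-1.1, 0.6, -0.6]
width: 40.1
grasp_force: 0.0
```

Call:
servo_tool --plan '[[0.55, [0, 0, -20], 0], [0.55, [0, 0, -40], 0], [0.55, [0, 0, -55], 0], [0.55, [0, 0, -61], 0], [0.7, [0, 0, -61], 0], [0.85, [0, 0, -61], 0], [1, [0, 0, -61], 0], [1, [0, 0, -61], 0], [1, [0, 0, -61], 0], [1, [0, 0, -61], 0]]'

```text
t: 2.18
ee_pos: [557.5, -204.4, 96.6]
orientation: [3.14, 0.071, 0.002]
ft_force: [-1.4, 0.4, 4.4]
width: 7.8
grasp_force: 30.0
```

```bash
python3 - <<'E'
from h import *
t=cv2.cvtColor(cv2.imread("pics/top0.png"),cv2.COLOR_BGR2GRAY).astype(np.float32)
t=cv2.GaussianBlur(t,(0,0),.7)
def edge(a,b,half=3):
    a,b=np.array(a,float),np.array(b,float); d=(b-a)/np.linalg.norm(b-a); n=np.array([-d[1],d[0]])
    S=np.linspace(.1,.9,24); o=np.arange(-half,half+.01,.1); best=[]
    M=np.array([[a+s*(b-a)+k*n for k in o] for s in S],np.float32)
    v=cv2.remap(t,M[...,0],M[...,1],cv2.INTER_CUBIC); gr=np.gradient(v,axis=1)
    sg=np.sign(gr.sum(0)[np.argmax(abs(gr.sum(0)))]); k=np.argmax(sg*gr,1)
    P=M[np.arange(24),k]; f=np.polyfit(S,o[k],1); r=o[k]-np.polyval(f,S); ok=abs(r)<.6; f=np.polyfit(S[ok],o[k][ok],1)
    return [a+s*(b-a)+np.polyval(f,s)*n for s in(0,1)],ok.sum(),r.std()
T=lambda x,y:(x/6+202.6,y/6+162.6)
for nm,a,b,z in(("R outer",T(282,52),T(390,246),8),("strip inner",T(262,60),T(360,240),8),("front",T(390,246),T(160,352),8),("front inner",T(340,245),T(150,345),8)):
    (p,q),n,sd=edge(a,b); W=onz("top",[p,q],z); d=W[0]-W[1]
    print(nm,W.round(1).tolist(),"ang %.2f"%np.degrees(np.arctan2(d[1],d[0])),n,sd.round(2))
o=ctrl.get_obs();print(o["width"],o["grasp_force"],o["ee_pos"])
E
```

```text
R outer [[665.1, 235.4, 8.0], [548.0, 171.8, 8.0]] ang 28.48 23 0.29
strip inner [[665.9, 237.3, 8.0], [557.9, 178.4, 8.0]] ang 28.60 24 0.3
front [[563.0, 169.0, 8.0], [494.3, 301.3, 8.0]] ang -62.56 21 0.4
front inner [[551.5, 192.8, 8.0], [492.1, 303.9, 8.0]] ang -61.87 17 0.45
7.778696725334232 29.996417462825775 [ 557.54278562 -204.41835966   96.60692466]
```

Call:
servo_tool --plan '[[1, [0, 0, 20], 0], [1, [0, 0, 40], 0], [1, [-30, 4, 40], 0], [1, [-60, 8, 40], 0], [1, [-100, 11, 40], 0], [1, [-100, 11, 40], 0]]'

```text
t: 2.68
ee_pos: [448.3, -190.5, 134.2]
orientation: [-3.137, -0.07, 0.015]
ft_force: [-1.8, 0.4, -1.9]
width: 8.0
grasp_force: 30.0
```

```bash
python3 - <<'E'
from h import *
s=ctrl.get_image("scene");t=ctrl.get_image("top"); cv2.imwrite("pics/s1.png",s);cv2.imwrite("pics/t1.png",t)
cv2.imwrite("pics/c3.png",np.hstack([crop(s,290,170,80,110,5),crop(t,340,170,80,110,5)]))
E
```

```text
(no output)
```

View pics/c3.png

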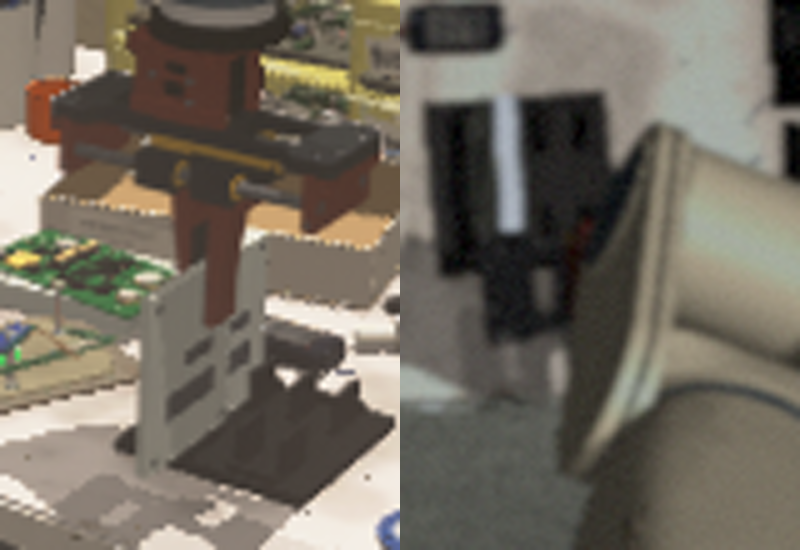

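The scene crop shows the thin plate gripped at the finger (220,300), still vertical. The stand's low fins are to its right, around (260–345,380–440). I'll rest its far lower corner on a fin top and tilt it.

Call:
servo_tool --plan '[[1, [14, 0.5, 0], 0], [1, [14, 0.5, -6], 0], [1, [14, 0.5, -10], 0], [1, [14, 0.5, -12], 0], [1, [14, 0.5, -14], 0], [1, [14, 0.5, -14], 0]]'

```text
t: 3.28
ee_pos: [471.0, -192.7, 122.4]
orientation: [-3.14, -0.071, 0.001]
ft_force: [-3.9, 2.3, 13.6]
width: 7.9
grasp_force: 30.0
```

Call:
servo_tool --plan '[[1, [-4, -0.2, 0], 0], [1, [-8, -0.4, -1], 0], [1, [-12, -0.5, -2], 0], [1, [-16, -0.7, -3], 0], [1, [-20, -0.9, -4.5], 0], [1, [-24, -1.1, -6], 0], [1, [-24, -1.1, -6], 0]]'

```text
t: 3.87
ee_pos: [447.2, -194.3, 115.9]
orientation: [3.14, 0.071, 0.002]
ft_force: [-0.3, -0.7, 5.9]
width: 7.8
grasp_force: 30.0
```

```bash
python3 - <<'E'
from h import *
s=ctrl.get_image("scene"); cv2.imwrite("pics/s2.png",s)
cv2.imwrite("pics/c4.png",crop(s,290,200,80,80,7))
o=ctrl.get_obs();print(o["ft_force"],o["moment"])
E
```

```text
[ 0.67573928 -0.56413048  5.17625936] [-0.17867384 -0.37304153 -0.03027934]
```

View pics/c4.png

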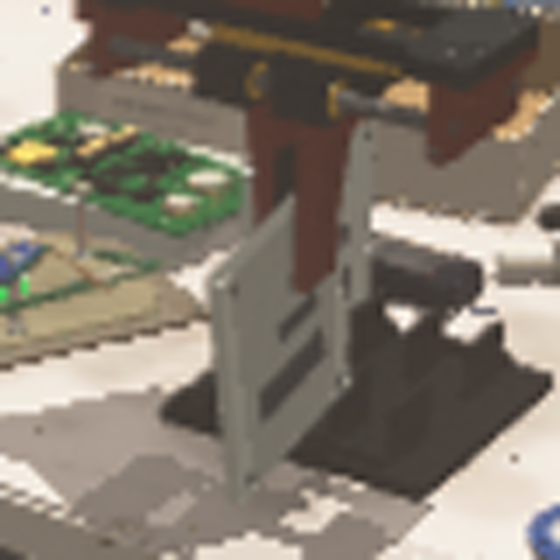

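The plate now leans towards the robot: near edge from (220,290) to (240,490), far lower corner at (347,383). I'll measure the tilt by casting rays onto the plate's plane.

```bash
cat >> h.py <<'E'
def onplate(n,uv,pt,yaw):   # vertical plane through pt along yaw; returns (along, z)
    c,D=ray(n,uv); nv=np.array([-np.sin(yaw),np.cos(yaw),0]); k=((np.array(pt)-c)@nv)/(D@nv)
    P=c+D*k[:,None]; return np.c_[(P-pt)@[np.cos(yaw),np.sin(yaw),0],P[:,2]]
E
python3 - <<'E'
from h import *
uv=[(x/7+289.6,y/7+199.6) for x,y in((244,488),(222,288),(347,383),(368,128))]
P=onplate("scene",uv,np.array([447.2,-198.5,0]),np.radians(2.66)); print(P.round(1))
a,b,c,d=P; f=lambda v:np.degrees(np.arctan2(v[1],v[0])).round(1)
print("near edge",f(b-a)-90,np.hypot(*(b-a)),"bottom",f(c-a),np.hypot(*(c-a)),"far",f(d-c)-90)
E
```

```text
[[-43.6  23.7]
 [-64.4 122.5]
 [ 40.8  35.2]
 [ 50.6 149.6]]
near edge 11.900000000000006 100.91184228951963 bottom 7.8 85.13539891395442 far -4.900000000000006
```

Call:
servo_tool --plan '[[1, [-4, -0.2, -1], 0], [1, [-8, -0.4, -2.5], 0], [1, [-12, -0.5, -4], 0], [1, [-16, -0.7, -5.5], 0], [1, [-20, -0.9, -7], 0], [1, [-20, -0.9, -7], 0]]'

```text
t: 4.42
ee_pos: [424.7, -194.0, 107.6]
orientation: [-3.139, -0.07, 0.006]
ft_force: [-0.2, 1.0, -2.2]
width: 7.9
grasp_force: 30.0
```

Call:
servo_tool --plan '[[1, [-6, 0, 0], 0], [1, [-8, 0, 30], 0], [1, [10, 10, 70], 4], [1, [25, 40, 110], 10], [1, [25, 40, 110], 10]]'

```text
t: 4.83
ee_pos: [454.9, -154.2, 223.0]
orientation: [3.119, 0.352, 0.01]
ft_force: [1.1, -0.1, -0.9]
width: 8.4
grasp_force: 30.0
```

```bash
python3 - <<'E'
from h import *
s=ctrl.get_image("scene"); cv2.imwrite("pics/s3.png",s)
o=ctrl.get_obs();print(o["ee_pos"],o["orientation"],o["ft_force"])
u,v=proj("scene",[o["ee_pos"]])[0].astype(int); print(u,v); cv2.imwrite("pics/c5.png",crop(s,u-40,v-40,80,85,7))
E
```

```text
[ 455.17762996 -153.78125371  223.13390169] [3.11963968 0.34726729 0.01103089] [ 1.4848891   0.27256613 -0.87364031]
322 195
```

View pics/c5.png

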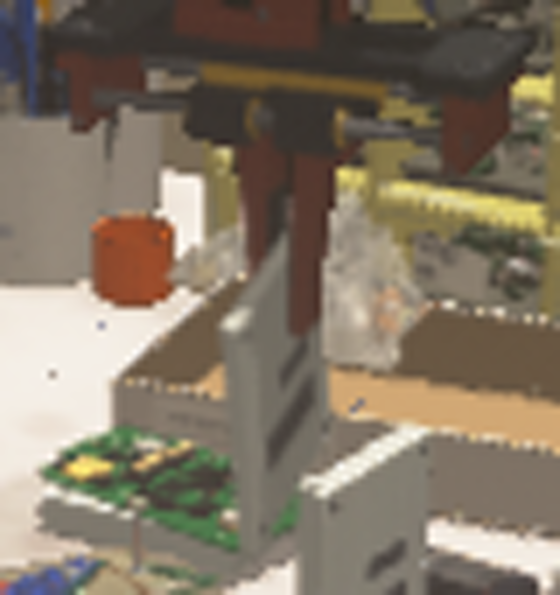

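The plate is in the air, with its near edge from (232,330) to (250,545) and its far edge at x≈325. The other plate stands unmoved.

```bash
python3 - <<'E'
from h import *
o=ctrl.get_obs(); R=cv2.Rodrigues(o["orientation"])[0]; y=R[:,1]; yaw=np.arctan2(y[1],y[0]); 
yaw=(yaw%np.pi)-np.pi/2; print("yaw",np.degrees(yaw))
uv=[(x/7+281.6,y/7+154.6) for x,y in((257,545),(232,340),(318,435),(326,345),(282,240))]
n=np.array([-np.sin(yaw),np.cos(yaw),0])
P=onplate("scene",uv,o["ee_pos"]-4*n,yaw); print(P.round(1))
a,b,c,d,e=P; f=lambda v:np.degrees(np.arctan2(v[1],v[0])).round(1)
print("near",f(b-a)-90,np.hypot(*(b-a)),"bottom",f(c-a),np.hypot(*(c-a)),"far",f(d-c)-90, "top",f(e-b))
E
```

```text
yaw 12.702972048032082
[[-35.9 123.1]
 [-66.5 223.3]
 [ 32.7 144.9]
 [ 39.6 183.1]
 [-14.6 247.3]]
near 17.0 104.76882091928694 bottom 17.6 71.92257758251898 far -10.299999999999997 top 24.8
```

Call:
servo_tool --plan '[[1, [10, 30, 10], 3], [1, [20, 65, 16], 6], [1, [32, 101, 16], 9], [1, [45, 138, 16], 12], [1, [58, 175, 16], 15.1], [1, [72, 212, 16], 15.1], [1, [86, 249, 16], 15.1], [1, [99, 286, 16], 15.1], [1, [113, 324, 16], 15.1], [1, [120, 345, 16], 15.1]]'

```text
t: 5.72
ee_pos: [572.4, 193.2, 233.2]
orientation: [-3.05, -0.753, 0.001]
ft_force: [-0.6, -0.6, -1.5]
width: 8.1
grasp_force: 30.0
```

Call:
servo_tool --plan '[[1, [7, 23, 0], 0], [1, [7, 23, -8], 0], [1, [7, 23, -16], 0], [1, [7, 23, -16], 0], [1, [7, 23, -16], 0]]'

```text
t: 6.13
ee_pos: [577.8, 211.7, 217.0]
orientation: [3.05, 0.75, -0.006]
ft_force: [0.6, 0.3, -2.3]
width: 7.9
grasp_force: 30.0
```

```bash
python3 - <<'E'
from h import *
s=ctrl.get_image("scene");t=ctrl.get_image("top"); cv2.imwrite("pics/s4.png",s);cv2.imwrite("pics/t4.png",t)
o=ctrl.get_obs();print(o["ee_pos"],o["orientation"],o["ft_force"])
cv2.imwrite("pics/c6.png",np.hstack([crop(s,205,140,70,85,7)[:595],crop(t,215,160,44,85,7)]))
E
```

```text
[578.76143529 212.01774954 218.42967741] [ 3.05074726e+00  7.49251179e-01 -1.29993062e-03] [ 0.69810622 -0.03074589 -2.34529476]
```

View pics/c6.png

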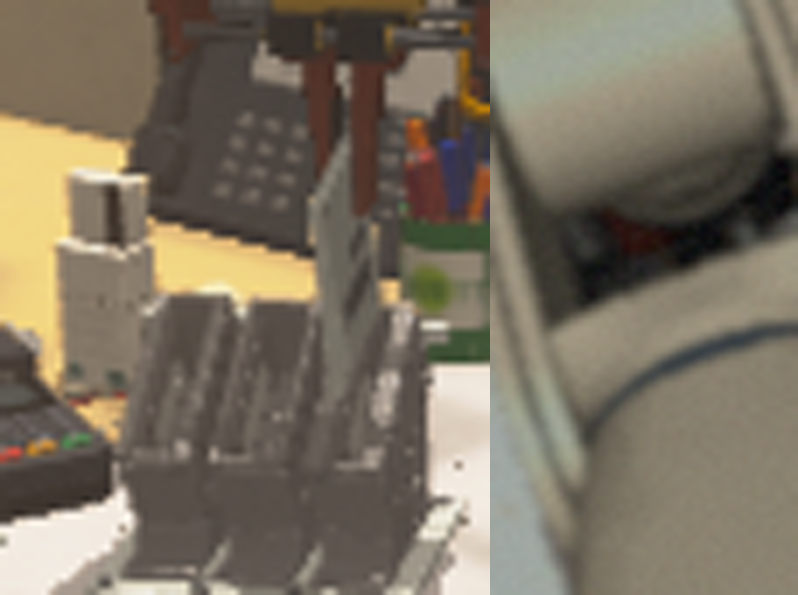

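```bash
python3 - <<'E'
from h import *
print("near rim centre",onz("scene",[(254.9,204.8)],80).round(1))
o=ctrl.get_obs();e=o["ee_pos"]
c=e+[-36*.885,-36*.466,-104]
print("pred near corner px in crop",(proj("scene",[c])-[204.6,139.6])*7)
g=cv2.imread("pics/scene0.png"); t=cv2.imread("pics/top0.png")
# far end of the right slot in top: dark end at rectified (327,35)/2.5 -> pose frame
print("top-based near/far mouth", slotpts(584,273,.44,[(-50,-51,56),(56,-51,56)]).round(1))
print("scene-based near/far", slotpts(584,273,.44,[(-50,-55,56),(55,-53,56)]).round(1))
E
```

```text
near rim centre [[555.2 195.3  80. ]]
pred near corner px in crop [[338.66050249 397.11492566]]
top-based near/far mouth [[540.7 196.2  79.6]
 [622.4 234.7 135. ]]
scene-based near/far [[542.4 192.6  79.6]
 [622.5 232.6 134.5]]
```

Call:
servo_tool --plan '[[1, [-4.4, -2.3, 0], 0], [1, [-4.4, -2.3, -8], 0], [1, [-4.4, -2.3, -16], 0], [1, [-4.4, -2.3, -22], 0], [1, [-4.4, -2.3, -22], 0]]'

```text
t: 6.65
ee_pos: [573.6, 210.5, 194.8]
orientation: [3.05, 0.751, -0.005]
ft_force: [-0.5, -0.4, -2.3]
width: 7.6
grasp_force: 30.0
```

Call:
servo_tool --plan '[[1, [2, 1, -4], 0], [1, [4.4, 2.3, -8], 0], [1, [4.4, 2.3, -12], 0], [1, [4.4, 2.3, -15], 0], [1, [4.4, 2.3, -15], 0]]'

```text
t: 7.07
ee_pos: [578.6, 213.2, 180.8]
orientation: [3.05, 0.752, -0.002]
ft_force: [0.1, 0.1, -1.7]
width: 8.1
grasp_force: 30.0
```

Call:
servo_tool --plan '[[1, [1.4, 0.7, -2.5], 0], [1, [2.7, 1.4, -5], 0], [1, [-0.5, -0.3, -4.2], 0], [1, [-3.5, -1.9, -3.5], 0], [1, [-6.5, -3.5, -2.9], 0], [1, [-9.4, -5, -2.4], 0], [1, [-9.4, -5, -2.4], 0]]'

```text
t: 7.65
ee_pos: [568.8, 207.9, 179.4]
orientation: [3.05, 0.751, -0.001]
ft_force: [0.1, -0.2, -1.8]
width: 7.8
grasp_force: 30.0
```

Call:
servo_tool --plan '[[1, [-3, -1.6, 0], 0], [1, [-6, -3.2, 0], 0], [1, [-9, -4.7, 0], 0], [1, [-9, -4.7, 0], 0]]'

```text
t: 7.98
ee_pos: [559.8, 203.2, 179.1]
orientation: [3.05, 0.751, -0.001]
ft_force: [-1.2, -0.1, -2.0]
width: 7.6
grasp_force: 30.0
```

```bash
python3 - <<'E'
from h import *
s=ctrl.get_image("scene"); cv2.imwrite("pics/s5.png",s)
o=ctrl.get_obs();print(o["ee_pos"],o["moment"],o["ft_force"])
cv2.imwrite("pics/c7.png",crop(s,218,160,66,60,10)[:600])
E
```

```text
[560.25106905 203.39852266 179.26185428] [-0.00879706  0.03521567  0.01203577] [-0.40200414 -0.08567632 -2.24580641]
```

View pics/c7.png

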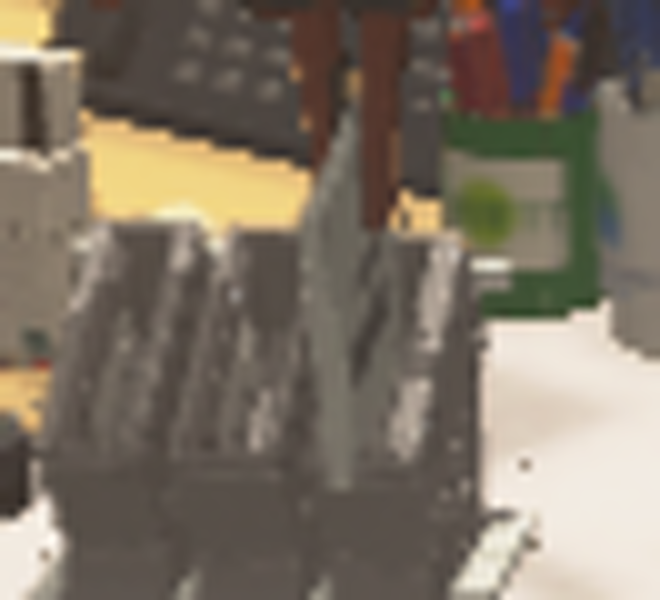

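The plate's near lower corner, at (340,485), overhangs in front of the module's near rim at row ~462. So the slot lies further from the robot than I assumed. I'll measure the rim in the plate's plane.

```bash
python3 - <<'E'
from h import *
yaw=np.radians(27.8); o=ctrl.get_obs(); e=o["ee_pos"]; n=np.array([-np.sin(yaw),np.cos(yaw),0])
P=onplate("scene",[(218+345/10-.45,160+v/10-.45) for v in(455,462,470)]+[(218+343/10-.45,160+487/10-.45)]+[(210+300/6-.4,175+50/6-.4),(210+268/6-.4,175+180/6-.4)],e,yaw)
print(P.round(1))
# front faces in scene0 / vertical lateral: module right edges
for r,n2,z in((56,"top0",0),):
    t=cv2.cvtColor(rect("top",cv2.imread("pics/top0.png"),(584,273,.44),56),cv2.COLOR_BGR2GRAY)
    for y in(47,-2,-51):
        c=int((80-y)*4); pr=t[:,c-10:c+10].mean(1)[::10].round().astype(int); print(y,[(int(70-i*2.5),int(p)) for i,p in enumerate(pr) if not 10<i<38])
E
```

```text
[[-29.3  87. ]
 [-29.7  84.5]
 [-30.1  81.7]
 [-33.7  76.7]
 [ 91.7 127.4]
 [  1.6  76.6]]
47 [(70, 135), (67, 122), (65, 97), (62, 90), (60, 96), (57, 93), (55, 74), (52, 52), (50, 46), (47, 50), (45, 59), (-25, 58), (-27, 57), (-30, 57), (-32, 59), (-35, 61), (-37, 68), (-40, 75), (-42, 78), (-45, 74), (-47, 68), (-50, 60), (-52, 61), (-55, 82), (-57, 114), (-60, 144), (-62, 163), (-65, 170), (-67, 171)]
-2 [(70, 106), (67, 84), (65, 84), (62, 94), (60, 94), (57, 80), (55, 58), (52, 44), (50, 44), (47, 54), (45, 66), (-25, 61), (-27, 61), (-30, 62), (-32, 63), (-35, 66), (-37, 73), (-40, 79), (-42, 77), (-45, 68), (-47, 58), (-50, 58), (-52, 77), (-55, 111), (-57, 145), (-60, 166), (-62, 174), (-65, 172), (-67, 168)]
-51 [(70, 97), (67, 92), (65, 101), (62, 101), (60, 79), (57, 54), (55, 43), (52, 42), (50, 46), (47, 50), (45, 54), (-25, 59), (-27, 58), (-30, 61), (-32, 65), (-35, 71), (-37, 75), (-40, 74), (-42, 69), (-45, 64), (-47, 72), (-50, 97), (-52, 130), (-55, 157), (-57, 170), (-60, 174), (-62, 172), (-65, 168), (-67, 163)]
```

Call:
servo_tool --plan '[[1, [0, 0, 18], 0], [1, [0, 0, 37], 0], [1, [11, 5.4, 37], 0], [1, [22, 10.8, 37], 0], [1, [22, 10.8, 27], 0], [1, [22, 10.8, 17], 0], [1, [22, 10.8, 17], 0]]'

```text
t: 8.62
ee_pos: [581.2, 213.8, 194.2]
orientation: [3.05, 0.751, -0.005]
ft_force: [-0.2, 0.4, -3.5]
width: 8.0
grasp_force: 30.0
```

Call:
servo_tool --plan '[[1, [2, 1, -5], 0], [1, [4.4, 2.3, -10], 0], [1, [4.4, 2.3, -15], 0], [1, [5.8, 3, -17.5], 0], [1, [7.1, 3.7, -20], 0], [1, [7.1, 3.7, -20], 0]]'

```text
t: 9.12
ee_pos: [589.6, 218.2, 175.5]
orientation: [-3.05, -0.752, 0.001]
ft_force: [-0.9, 1.4, -2.3]
width: 7.9
grasp_force: 30.0
```

Call:
servo_tool --plan '[[1, [-3, -1.6, 0.6], 0], [1, [-6, -3.2, 1.2], 0], [1, [-9, -4.7, 1.9], 0], [1, [-12, -6.3, 2.6], 0], [1, [-12, -6.3, 2.6], 0]]'

```text
t: 9.53
ee_pos: [577.1, 211.5, 179.4]
orientation: [-3.05, -0.751, 0.0]
ft_force: [-0.9, 1.6, 0.0]
width: 8.0
grasp_force: 30.0
```

Call:
servo_tool --plan '[[1, [-3, -1.6, 0.5], 0], [1, [-6, -3.2, 0.9], 0], [1, [-9, -4.7, 1.3], 0], [1, [-9, -4.7, 1.3], 0]]'

```text
t: 9.87
ee_pos: [567.9, 206.6, 180.2]
orientation: [3.05, 0.751, -0.001]
ft_force: [-1.1, 1.3, -1.3]
width: 8.2
grasp_force: 30.0
```

```bash
cat >> h.py <<'E'
def nearedge(tag):
    s=ctrl.get_image("scene"); cv2.imwrite(f"pics/{tag}.png",s); b=cv2.imread("pics/scene0.png")
    m=cv2.absdiff(s,b).max(2)>22; o=ctrl.get_obs(); e=o["ee_pos"]; y=cv2.Rodrigues(o["orientation"])[0][:,1]
    yaw=np.arctan2(y[1],y[0])%np.pi-np.pi/2
    u,v=proj("scene",[e])[0]; out=[]
    for r in range(int(v)-6,int(v)+42,2):
        q=np.where(m[r,int(u)-30:int(u)+25])[0]
        if len(q): out.append((r,q[0]+int(u)-30,q[-1]+int(u)-30))
    P=onplate("scene",[(a,r) for r,a,_ in out],e,yaw)
    print("TCP",e.round(1),"px",u.round(1),v.round(1),"F",o["ft_force"].round(1))
    for (r,a,c),p in zip(out,P): print(r,a,c,(p-[0,e[2]]).round(1))
E
python3 -c "from h import *;nearedge('s6')"
```

```text
TCP [568.  206.7 180.2] px 253.9 176.3 F [-1.5  1.5 -0.9]
170 253 258 [-8.7 25.5]
172 249 258 [-62.1  34.9]
174 251 258 [-37.4  20.1]
176 250 258 [-51.5  17.5]
178 250 258 [-52.5  10.8]
180 248 257 [-78.9  12.4]
182 248 258 [-80.    5.8]
184 235 255 [-227.1   48.9]
186 229 256 [-286.4   63. ]
188 227 256 [-305.8   63.7]
190 226 260 [-315.9   61.3]
192 224 260 [-334.5   62. ]
194 224 261 [-335.6   56.5]
196 223 259 [-345.3   54.1]
198 223 257 [-346.4   48.7]
200 223 257 [-347.5   43.2]
202 223 259 [-348.6   37.6]
204 223 259 [-349.8   32.1]
206 223 259 [-350.9   26.6]
```

```bash
python3 - <<'E'
import cv2
for f in("s5","s6"):
    g=cv2.cvtColor(cv2.imread(f"pics/{f}.png"),cv2.COLOR_BGR2GRAY); print(f,"cols 242..266")
    for r in range(170,214,2): print(r," ".join("%3d"%x for x in g[r,242:267]))
E
```

```text
s5 cols 242..266
170  71  71  74  73  71  70  65  64  62  52  59  89  68  63  65  59  68  87 100  76  95  74  59  59  64
172  74  72  71  72  70  71 113  74  63  53 120  96  68  63  62  58  68  69  70  70  63  68  66  69  68
174  59  60  60  62  63  65  67  64  63 119 126  95  68  63  61  82  73  71  70  70  75  68  67  69  69
176 193 186 184 183 181  97  69  65 101 122 106  89  66  63  61  83  73  71  70  71  96 114 118 119 121
178 210 210 209 206 203 200 196 124 122 109 100  96  67  64  61  67  62  63  65  66  95 112 107 104 105
180 213 213 213 212 212 209 163 129 114 102  99 101  68  63  62  84 181 187 185 185 109  91  85  86  86
182 188 190 190 190 191 163 118 114  93  99  99 100  68  64  78 170 108 189 197 196 115 104  97  89  89
184  93  83  81  81  82  83 109 114  98  99 100 100 101  75  97  95  90  88  89 135 161 165 131 115 109
186 103  82  79  78  79  80 124 115 103 100 100 100  75  86 101  97  82  79  81 155 163 149  89 191 220
188  91  77  78  80  79  79 108 113 107 101 100  91  80  91  82  93  80  79 137 160 164 108  83 110 132
190  85  76  77  80  79  83 107 112 115 103
[... 2809 characters left out ...]
  77  80  93 114 114 115 104 102 104  92 141 149 138  93  78  82  84  83 197
202  93 138 132 105  81  70  76  88  95 108 113 113 104 102  95 138 146 148 120  88  78  82  85  85 193
204  93 107  96  92  83  77  79  93  95 101 112 113  91 100  89  94  96  93  83  84  78 115  91  86 165
206  85  86  86  80  71  76  85  91  92  84 110 118  98  93  90  95  97  86  79  83  79  90  88  87 177
208  82  81  82  83  78  77  74  81  73  80  84  87  89  89  88  85  85  81  84  83  79  78 130 101 189
210  81  81  81  82  79  77  94  84  82  81  81  82  82  81  83  82  82  83  84  88  81  85  87  85 163
212  82  81  81  82  82  78  78  77  82  82  82  82  82  82  82  82  83  83  84  85  80  79  84  87  94
```

Call:
servo_tool --plan '[[1, [0, 0, 6], 0], [1, [10, 5.3, 5], 0], [1, [20.3, 10.8, 0], 0], [1, [20.3, 10.8, -4], 0], [1, [22, 11.7, -7], 0], [1, [23.2, 12.3, -10], 0], [1, [23.2, 12.3, -10], 0]]'

```text
t: 10.5
ee_pos: [591.9, 219.4, 169.4]
orientation: [3.05, 0.752, -0.0]
ft_force: [-0.5, 3.1, -4.9]
width: 7.6
grasp_force: 30.0
```

Call:
servo_tool --plan '[[1, [-3, -1.6, 0.3], 0], [1, [-6, -3.2, 0.6], 0], [1, [-9, -4.7, 1], 0], [1, [-12, -6.3, 1.4], 0], [1, [-12, -6.3, 1.4], 0]]'

```text
t: 10.92
ee_pos: [581.5, 213.9, 172.6]
orientation: [-3.049, -0.751, -0.009]
ft_force: [3.1, 3.9, -0.8]
width: 8.0
grasp_force: 30.0
```

Call:
servo_tool --plan '[[1, [-3, -1.6, 0.6], 0], [1, [-6, -3.2, 1.1], 0], [1, [-9, -4.7, 1.5], 0], [1, [-12, -6.3, 1.8], 0], [1, [-12, -6.3, 1.8], 0]]'

```text
t: 11.33
ee_pos: [569.7, 207.6, 174.6]
orientation: [-3.049, -0.751, -0.009]
ft_force: [2.9, 3.9, 0.8]
width: 8.0
grasp_force: 30.0
```

```bash
python3 - <<'E'
from h import *
s=ctrl.get_image("scene");cv2.imwrite("pics/s7.png",s); o=ctrl.get_obs(); print(o["ee_pos"],o["ft_force"],proj("scene",[o["ee_pos"]]))
g=cv2.cvtColor(s,cv2.COLOR_BGR2GRAY)
for r in range(170,214,2): print(r," ".join("%3d"%x for x in g[r,242:267]))
E
```

```text
[569.70329239 207.63545893 174.63915998] [2.94812279 4.19618792 1.18307453] [[254.04550907 177.59835017]]
170  71  71  73  72  71  70  70  65  62  61  52  96  92  67  63  64  59  85 100  75  95  74  59  59  64
172  74  72  71  71  70  71  71 112  73  63  60 120  94  66  64  61  59  68  70  70  64  67  66  69  68
174  59  59  60  62  62  65  67  74  65  64 101 125  96  67  64  60  81  73  70  70  75  68  67  68  69
176 193 186 184 183 181  97  67  60  63  74 125 122  92  65  63  60  83  72  70  70  96 115 118 120 121
178 210 210 208 206 203 200 196 191  96 152 137 106  88  65  63  61  82  66  65  66  93 113 107 105 104
180 212 213 212 212 211 209 209 208 139 129 122 103  99  69  64  61  62 176 185 184 110  91  86  87  85
182 188 190 190 190 190 200 201 169 140 135 101  99 100  66  64  77  97 190 197 196 115 104  97  88  89
184  94  83  81  81  82  83  83 111 127 121 102 100 100 100  75  87  99 102  90 135 161 165 132 114 109
186 103  80  78  79  79  79  96 109 109  93  89  98 100  77  86  73  80 111  86 155 163 149  89 191 219
188  87  76  78  79  79  79  94 108 109 108 101 100 100  9
[... 593 characters left out ...]
  76  79  93  95 106 111 102 101 101  92 141 149 131  91  78  83  84  83 197
202  94 138 132 104  81  70  75  87  95  98  94 109 110 103  96 138 146 149 118  87  79  82  86  85 194
204  93 107  96  93  81  76  79  93  95  91  84 109 112  92  88  94  95  92  83  83  79 115  91  86 166
206  85  85  87  80  71  76  85  91  92  84  90  93  94  92  90  95  96  86  79  83  79  89  89  87 176
208  81  81  82  83  78  77  74  80  73  79  84  88  88  88  88  85  84  82  84  84  78  77 130 101 189
210  81  82  82  81  79  77  94  83  82  81  82  82  82  82  82  82  83  83  84  89  80  86  86  86 163
212  80  81  82  82  82  78  79  77  81  82  82  82  81  82  82  82  83  82  83  84  80  80  84  86  95
```

Call:
servo_tool --plan '[[1, [-3, -1.6, 0.3], 0], [1, [-6, -3.2, 0.5], 0], [1, [-6, -3.2, 0.5], 0], [1, [-9, -4.7, 0.7], 0], [1, [-9, -4.7, 0.7], 0]]'

```text
t: 11.8
ee_pos: [560.6, 202.8, 175.2]
orientation: [-3.05, -0.751, -0.008]
ft_force: [2.4, 3.9, 0.0]
width: 8.0
grasp_force: 30.0
```

```bash
cat >> h.py <<'E'
def pred(e,yaw,th,loc=(22,93),q=((-45,110),(-20,110),(-45,50))):
    g=np.array(e)+[0,0,5]; c,s=np.cos(np.radians(th)),np.sin(np.radians(th)); out=[]
    for x,z in q:
        a,b=x-loc[0],z-loc[1]; X=a*c-b*s; Z=a*s+b*c
        out.append(g+[X*np.cos(yaw),X*np.sin(yaw),Z])
    return proj("scene",out).round(1).tolist()
E
python3 - <<'E'
from h import *
yaw=np.radians(27.8)
for th in(15,20,25):print("s6",th,pred([568,206.7,180.2],yaw,th))
for th in(20,25,30):print("s7",th,pred([569.7,207.6,174.6],yaw,th))
s=ctrl.get_image("scene");cv2.imwrite("pics/s8.png",s); o=ctrl.get_obs(); print(o["ee_pos"],o["ft_force"])
for th in(20,25,30,35,40):print("s8",th,pred(o["ee_pos"],yaw,th))
g=cv2.cvtColor(s,cv2.COLOR_BGR2GRAY)
for r in range(170,210,2): print(r," ".join("%3d"%x for x in g[r,244:262]))
E
```

```text
s6 15 [[248.9, 181.4], [250.6, 177.4], [250.7, 196.1]]
s6 20 [[249.0, 183.1], [250.6, 178.5], [251.1, 196.7]]
s6 25 [[249.1, 184.7], [250.6, 179.6], [251.6, 197.2]]
s7 20 [[249.2, 184.5], [250.8, 179.9], [251.3, 198.1]]
s7 25 [[249.3, 186.1], [250.8, 181.0], [251.8, 198.6]]
s7 30 [[249.5, 187.6], [250.9, 182.1], [252.2, 198.9]]
[560.56346088 202.77509542 175.19318507] [3.34384519 4.0472907  2.05382719]
s8 20 [[248.4, 185.3], [250.0, 180.7], [250.6, 199.0]]
s8 25 [[248.5, 186.9], [250.1, 181.8], [251.0, 199.5]]
s8 30 [[248.7, 188.5], [250.2, 182.9], [251.5, 199.8]]
s8 35 [[248.9, 189.9], [250.3, 183.9], [252.0, 199.9]]
s8 40 [[249.2, 191.2], [250.4, 184.8], [252.4, 199.9]]
170  73  72  70  70  64  62  64  53  58 103  71  62  62  59  70  87  99  75
172  71  72  70  71 113  73  63  54  99 109  70  62  64  58  67  69  69  71
174  60  60  63  65  67  64  63  64 123 138  78  63  64  59  69  70  70  70
176 184 183 181  97  69  86  68 104 129 116  69  63  62  60  69  70  70  70
178 209 206 203 200 196 115  73 123 138 106  66  63  63  60  61  63  64  65
180 213 212 211 209 209 148 113 130 116
[... 400 characters left out ...]
  99 110 156 163
192  75  78  79  95 104  94 106 111 101 101 100  85  66  97 100  99 109 159
194  81  92  95 107  81  75  93 107 104 101 100  69  86 100  96 117 156 187
196  94  93  96 102  84  76  67 104 109 101 101  70  96 100  99 109 111  91
198  94  95 107  81  69  74 111 110 110 105 102 101 101  96 106 155 176  99
200 137 105 104  85  76  81 106 109 109 109 102 101 101  98 152 163 140  88
202 134 119  84  70  75  89  95 109 102 109 105 102  96 140 148 164 123  83
204 115  95  83  77  79  93  94  91  85 107 110  88 104 141 147 138  91  78
206  88  80  71  76  86  91  93  85  90  93  93  93  91  95 100  91  80  83
208  82  83  77  78  74  79  74  79  84  88  89  88  87  85  84  89  85  84
```

Call:
servo_tool --plan '[[1, [-2, -1, -1], 0], [1, [-2.3, -1.2, -3], 0], [1, [-1, -0.6, -5.2], 0], [1, [0.2, 0, -7.4], 0], [1, [1.3, 0.6, -9.5], 0], [1, [1.3, 0.6, -9.5], 0]]'

```text
t: 12.35
ee_pos: [562.8, 203.9, 166.4]
orientation: [-3.049, -0.751, -0.011]
ft_force: [3.8, 4.9, 4.2]
width: 8.0
grasp_force: 30.0
```

Call:
servo_tool --plan '[[1, [1.2, 0.6, -2.1], 0], [1, [2.3, 1.2, -4.3], 0], [1, [3.5, 1.8, -6.4], 0], [1, [4.6, 2.4, -8.5], 0], [1, [5.8, 3, -10.7], 0], [1, [5.8, 3, -10.7], 0]]'

```text
t: 12.85
ee_pos: [568.6, 206.9, 156.5]
orientation: [-3.049, -0.752, -0.011]
ft_force: [1.6, 4.9, 11.7]
width: 8.0
grasp_force: 30.0
```

```bash
python3 - <<'E'
from h import *
s=ctrl.get_image("scene");cv2.imwrite("pics/s9.png",s); o=ctrl.get_obs(); print(o["ee_pos"],o["ft_force"],o["moment"])
cv2.imwrite("pics/c8.png",crop(s,225,150,60,60,10))
E
```

```text
[568.61485181 206.90276018 156.50123101] [ 0.97058468  4.78670286 11.86519193] [ 1.02240863 -0.39831978  0.29301172]
```

View pics/c8.png

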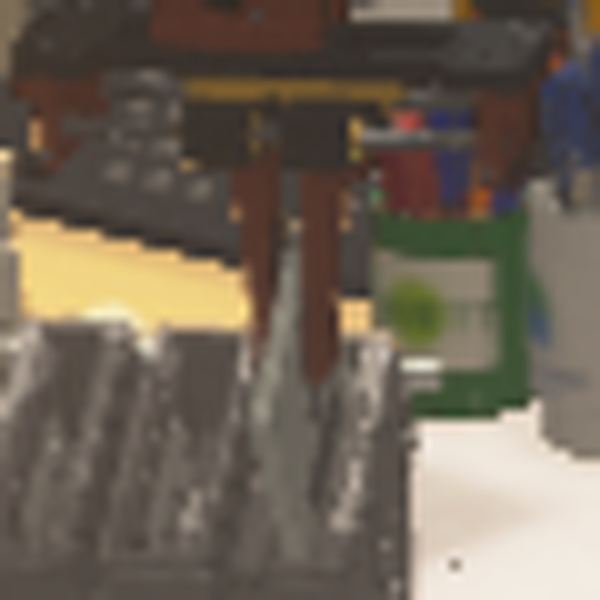

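The crop shows the plate leaning inside the right slot, between the fingers, with its top at (290,240) and entering at (290,560). I'll keep pushing it along the slot, with a small yaw and lateral correction.

Call:
servo_tool --plan '[[1, [-0.3, 0.6, 0], 0.7], [1, [0.6, 1.1, -1.7], 0.7], [1, [1.5, 1.6, -3.4], 0.7], [1, [2.4, 2.1, -5.1], 0.7], [1, [3.4, 2.5, -6.8], 0.7], [1, [3.4, 2.5, -6.8], 0.7]]'

```text
t: 13.4
ee_pos: [572.5, 209.0, 149.9]
orientation: [-3.045, -0.768, -0.011]
ft_force: [2.5, 2.8, 11.4]
width: 7.6
grasp_force: 30.0
```

```bash
python3 -c "
from h import *
o=ctrl.get_obs();print(o['ee_pos'],o['ft_force'],o['moment'])"
```

```text
[572.47587238 208.98595596 149.85213244] [ 2.52252359  2.80450421 11.44242853] [ 0.69658095 -0.45491358 -0.33668166]
```

Call:
servo_tool --plan '[[1, [0.9, 0.5, -1.7], -0.3], [1, [1.9, 1, -3.4], -0.3], [1, [2.8, 1.4, -5.1], -0.3], [1, [3.7, 1.9, -6.8], -0.3], [1, [4.6, 2.4, -8.5], -0.3], [1, [4.6, 2.4, -8.5], -0.3]]'

```text
t: 13.9
ee_pos: [577.2, 211.5, 141.6]
orientation: [-3.047, -0.761, -0.012]
ft_force: [2.2, 2.6, 13.4]
width: 7.8
grasp_force: 30.0
```

Call:
servo_tool --plan '[[1, [0.9, 0.5, -1.7], 0], [1, [1.9, 1, -3.4], 0], [1, [1.9, 1, -3.4], 0]]'

```text
t: 14.15
ee_pos: [579.2, 212.5, 138.2]
orientation: [-3.047, -0.761, -0.012]
ft_force: [2.7, 3.6, 12.8]
width: 7.9
grasp_force: 30.0
```

Call:
servo_tool --plan '[[1, [0.9, 0.5, -1.7], 0], [1, [1.9, 1, -3.4], 0], [1, [1.9, 1, -3.4], 0], [1, [1.9, 1, -3.4], 0]]'

```text
t: 14.48
ee_pos: [581.0, 213.5, 136.9]
orientation: [-3.047, -0.761, -0.013]
ft_force: [-3.6, 1.1, 31.9]
width: 7.9
grasp_force: 30.0
```

Call:
servo_tool --plan '[[1, [0.9, 0.5, -1.7], 0], [1, [0.9, 0.5, -1.7], 0], [1, [-0.5, 0, 2], 0], [0.65, [-0.5, 0, 2], 0], [0.65, [-0.5, 0, 2], 0], [0.65, [-0.5, 0, 2], 0], [0.65, [-0.5, 0, 20], 0], [0.65, [-0.5, 0, 50], 0], [0.65, [-0.5, 0, 50], 0]]'

```text
t: 15.23
ee_pos: [579.2, 213.0, 185.4]
orientation: [-3.048, -0.762, -0.007]
ft_force: [0.8, 1.3, 0.5]
width: 30.8
grasp_force: 0.0
```

Call:
servo_tool --plan '[[1, [-12, -6, 0], 0], [1, [-24.4, -12.9, 0], 0], [1, [-24.4, -12.9, -5], 0], [1, [-24.4, -12.9, -10], 0], [1, [-24.4, -12.9, -10], 0]]'

```text
t: 15.65
ee_pos: [552.5, 199.5, 170.1]
orientation: [3.048, 0.762, -0.003]
ft_force: [-0.3, 0.2, 0.2]
width: 1.7
grasp_force: 0.0
```

Call:
servo_tool --plan '[[1, [0.9, 0.5, -2], 0], [1, [1.8, 1, -4], 0], [1, [2.7, 1.5, -6], 0], [1, [2.7, 1.5, -6], 0], [1, [2.7, 1.5, -6], 0]]'

```text
t: 16.07
ee_pos: [556.0, 201.4, 166.3]
orientation: [3.048, 0.762, 0.0]
ft_force: [-2.5, -1.1, 6.9]
width: 0.2
grasp_force: 3.4
```

Call:
servo_tool --plan '[[1, [0.9, 0.5, -1.7], 0], [1, [1.8, 0.9, -3.4], 0], [1, [1.8, 0.9, -3.4], 0], [1, [1.8, 0.9, -3.4], 0]]'

```text
t: 16.4
ee_pos: [557.4, 202.1, 165.6]
orientation: [3.048, 0.762, -0.0]
ft_force: [-13.0, -4.7, 30.0]
width: 0.5
grasp_force: 16.1
```

Call:
servo_tool --plan '[[1, [-1, -0.5, 8], 0], [1, [-12, -6, 8], 0], [1, [-23.9, -12.6, 6], 0], [1, [-23.9, -12.6, -2], 0], [1, [-23.9, -12.6, -8], 0], [1, [-23.9, -12.6, -10], 0], [1, [-23.9, -12.6, -10], 0]]'

```text
t: 16.98
ee_pos: [533.8, 189.7, 151.4]
orientation: [3.048, 0.762, -0.002]
ft_force: [-0.4, 1.0, -0.3]
width: 0.6
grasp_force: 0.2
```

Call:
servo_tool --plan '[[1, [0, 0, -1], 0], [1, [0, 0, -2], 0], [1, [0, 0, -3], 0], [1, [0, 0, -3], 0]]'

```text
t: 17.32
ee_pos: [534.1, 189.8, 150.4]
orientation: [-3.048, -0.762, -0.001]
ft_force: [-2.5, -1.4, 10.7]
width: 0.7
grasp_force: 4.9
```

The thin plate is home. It stops hard at 30 N, and the top-edge slope measured by touch is about 32°. Next is the thick plate.

Call:
servo_tool --plan '[[0.55, [0, 0, 40], 0], [0.55, [0, -10, 75], -4], [0.55, [2, -50, 80], -8], [0.55, [4, -90, 80], -12], [0.55, [7, -130, 80], -16], [0.55, [10, -170, 80], -20], [0.55, [13, -210, 80], -25.4], [0.55, [16, -250, 80], -25.4], [0.55, [19, -290, 80], -25.4], [0.55, [22.5, -330, 80], -25.4]]'

```text
t: 18.15
ee_pos: [556.2, -142.6, 229.6]
orientation: [3.141, 0.073, 0.001]
ft_force: [0.9, -0.4, -0.2]
width: 39.5
grasp_force: 0.0
```

Call:
servo_tool --plan '[[0.55, [0, -6.2, 0], 0], [0.55, [0, -6.2, -40], 0], [0.55, [0, -6.2, -80], 0], [0.55, [0, -6.2, -120], 0], [0.55, [0, -6.2, -133.7], 0], [0.7, [0, -6.2, -133.7], 0], [0.9, [0, -6.2, -133.7], 0], [1, [0, -6.2, -133.7], 0], [1, [0, -6.2, -133.7], 0], [1, [0, -6.2, -133.7], 0]]'

```text
t: 18.98
ee_pos: [557.4, -146.9, 97.5]
orientation: [3.14, 0.074, 0.005]
ft_force: [0.5, 1.3, 3.0]
width: 13.8
grasp_force: 30.0
```

Call:
servo_tool --plan '[[1, [0, 0, 20], 0], [1, [0, 0, 40], 0], [1, [-30, -6, 40], 0], [1, [-60, -11, 40], 0], [1, [-85.5, -16, 40], 0], [1, [-85.5, -16, 34], 0], [1, [-85.5, -16, 29], 0], [1, [-85.5, -16, 27], 0], [1, [-85.5, -16, 26], 0], [1, [-85.5, -16, 26], 0]]'

```text
t: 19.82
ee_pos: [471.3, -162.9, 123.2]
orientation: [3.14, 0.075, -0.0]
ft_force: [-8.3, 0.1, 17.0]
width: 13.8
grasp_force: 30.0
```

Call:
servo_tool --plan '[[1, [-4, -0.2, 0], 0], [1, [-8, -0.4, -1], 0], [1, [-12, -0.5, -2], 0], [1, [-16, -0.7, -3], 0], [1, [-20, -0.9, -4.5], 0], [1, [-24, -1.1, -6.5], 0], [1, [-24, -1.1, -6.5], 0]]'

```text
t: 20.4
ee_pos: [448.4, -164.3, 116.2]
orientation: [3.139, 0.074, 0.005]
ft_force: [-2.2, 0.3, 8.8]
width: 13.9
grasp_force: 30.0
```

Call:
servo_tool --plan '[[1, [-4, -0.2, -1.5], 0], [1, [-8, -0.4, -3], 0], [1, [-12, -0.5, -5], 0], [1, [-16, -0.7, -7], 0], [1, [-19, -0.9, -8.5], 0], [1, [-19, -0.9, -8.5], 0]]'

```text
t: 20.9
ee_pos: [426.8, -164.8, 106.3]
orientation: [-3.141, -0.074, 0.002]
ft_force: [-1.8, -2.2, 1.2]
width: 14.2
grasp_force: 30.0
```

Call:
servo_tool --plan '[[1, [-6, 0, 0], 0], [1, [-8, 0, 30], 0], [1, [-8, 0, 70], 0], [1, [-8, 0, 110], 0], [1, [-8, 0, 110], 0], [1, [-8, 0, 110], 0]]'

```text
t: 21.4
ee_pos: [419.7, -164.9, 217.7]
orientation: [3.14, 0.073, 0.004]
ft_force: [-0.2, 0.0, -5.0]
width: 13.9
grasp_force: 30.0
```

```bash
python3 - <<'E'
from h import *
s=ctrl.get_image("scene");cv2.imwrite("pics/s10.png",s); o=ctrl.get_obs(); e=o["ee_pos"]; print(e,o["ft_force"],proj("scene",[e]))
yaw=np.radians(2.7); n=np.array([-np.sin(yaw),np.cos(yaw),0])
q=((-45,0),(45,0),(-45,110),(45,110))
for th in(10,15,20,25,30): print(th,pred(e-7*n,yaw,th,q=q))
m=cv2.absdiff(s,cv2.imread("pics/scene0.png")).max(2)>25
g=cv2.cvtColor(s,cv2.COLOR_BGR2GRAY); u,v=proj("scene",[e])[0].astype(int)
for r in range(v-8,v+44,2): print(r,u-24," ".join("%3d"%x for x in g[r,u-24:u+22]))
E
```

```text
[ 418.47202354 -164.37020363  216.11387984] [ 0.30378535 -0.00705958 -4.25197078] [[317.9798235  202.08623869]]
10 [[310.0, 241.3], [326.7, 225.2], [306.5, 206.9], [324.0, 191.8]]
15 [[311.8, 241.4], [328.0, 223.2], [306.5, 209.1], [323.7, 191.4]]
20 [[313.6, 241.2], [329.3, 221.0], [306.5, 211.1], [323.3, 191.1]]
25 [[315.5, 240.7], [330.5, 218.7], [306.7, 213.1], [322.9, 190.9]]
30 [[317.3, 239.8], [331.7, 216.2], [307.0, 215.0], [322.5, 190.7]]
194 293 138 135 102  89  90  92  93  94  94  96  96  95 109 143 149 147 143 152 150  85  67  64  58  68 121 129  93  70  66  68  66  65  65 164 164 172 176 161 159 159 161 157 146 150 156 160
196 293 221 220 127  90  89  91  91  93  92  96  98  96  94 101 214 223 138 114 141  85  68  63 105 129 130 131  90  70  67  67  65  65  64 150 161 155 156 175 184 189 173 161 148 134 170 164
198 293 230 226 223 218 214 125  93  93  92  92  97 203 213 218 220 219 226 172 133  80  88 125 131 132 131 127  87  69  68  67  66  65  66 106 155 161 144 169 180 192 187 166 152 148 178 186
200 293 237 236 236 235 235 234 234 234 233 232 230 227 224 222 227 147 
[... 3643 characters left out ...]
 155 130 103  96 162 128 116 115 116 148 223 228 228 231 233 233 232 231 230 228 225 221 218 217 217 217 217 217 133  72  63
240 293 166 162 157 154 151 151 142 120 105  99 107 118 123 119 157 164 165 166 157 144 142 149 222 230 234 234 234 233 231 230 228 224 219 217 218 217 216 213 211 215 183 109  77  65  83  99
242 293 141 110 101  88  83 110 113 145 154 157 161 163 161 163 165 165 166 167 166 137 143 144 144 144 150 218 223 223 220 217 215 216 214 213 214 212 216 219 189  97  64  63  63  62 171 218
244 293 145 156 156 159 159 158 158 158 160 162 162 162 163 165 165 165 168 146 143 135 150 146 140 140 127 114 144 129 209 216 216 217 218 221 225 229 229 229 136  70  63  63  61  63  65  67
```

Call:
servo_tool --plan '[[1, [2, 10, 30], 3], [1, [8, 45, 45], 7], [1, [16, 83, 45], 11], [1, [25, 121, 45], 15], [1, [33, 159, 45], 19], [1, [41, 197, 45], 23], [1, [49, 235, 45], 25.4], [1, [58, 273, 45], 25.4], [1, [66, 311, 45], 25.4], [1, [74, 349, 45], 25.4]]'

```text
t: 22.28
ee_pos: [491.6, 185.6, 258.3]
orientation: [3.047, 0.763, -0.01]
ft_force: [1.5, -0.2, -4.8]
width: 13.9
grasp_force: 30.0
```

Call:
servo_tool --plan '[[1, [9, 38, 0], 0], [1, [18, 76, 0], 0], [1, [27.2, 110.3, 0], 0], [1, [27.2, 110.3, -20], 0], [1, [27.2, 110.3, -40], 0], [1, [27.2, 110.3, -47.7], 0], [1, [27.2, 110.3, -47.7], 0]]'

```text
t: 22.87
ee_pos: [517.7, 293.0, 208.9]
orientation: [3.045, 0.762, -0.015]
ft_force: [-0.3, -0.4, -4.7]
width: 13.7
grasp_force: 30.0
```

Call:
servo_tool --plan '[[1, [0, 0, -6], 0], [1, [0, 0, -12], 0], [1, [0, 0, -18], 0], [1, [1.5, 0.8, -22], 0], [1, [3, 1.6, -26], 0], [1, [4.4, 2.4, -31], 0], [1, [4.4, 2.4, -31], 0]]'

```text
t: 23.45
ee_pos: [525.2, 297.0, 182.2]
orientation: [3.048, 0.762, -0.001]
ft_force: [-0.7, -0.1, -4.9]
width: 14.0
grasp_force: 30.0
```

Call:
servo_tool --plan '[[1, [1.8, 1, -3.4], 0], [1, [3.7, 2, -6.8], 0], [1, [5.5, 3, -10.2], 0], [1, [5.5, 3, -10.2], 0]]'

```text
t: 23.78
ee_pos: [531.3, 300.3, 172.4]
orientation: [-3.048, -0.762, -0.001]
ft_force: [1.8, 2.1, -4.9]
width: 13.8
grasp_force: 30.0
```

Call:
servo_tool --plan '[[1, [-2.9, -1.6, 0.6], 0], [1, [-5.8, -3.2, 1.1], 0], [1, [-8.8, -4.7, 1.6], 0], [1, [-11.7, -6.3, 2.1], 0], [1, [-14.6, -7.9, 2.5], 0], [1, [-17.6, -9.5, 2.8], 0], [1, [-17.6, -9.5, 2.8], 0]]'

```text
t: 24.37
ee_pos: [512.5, 290.3, 176.0]
orientation: [-3.048, -0.762, -0.0]
ft_force: [2.0, 2.2, -1.5]
width: 13.6
grasp_force: 30.0
```

Call:
servo_tool --plan '[[1, [1.2, 0.6, -2.1], 0], [1, [2.3, 1.2, -4.3], 0], [1, [3.5, 1.9, -6.4], 0], [1, [4.6, 2.5, -8.5], 0], [1, [5.8, 3.1, -10.7], 0], [1, [5.8, 3.1, -10.7], 0]]'

```text
t: 24.87
ee_pos: [518.9, 293.7, 164.5]
orientation: [-3.048, -0.762, 0.001]
ft_force: [2.5, 2.2, 0.2]
width: 13.9
grasp_force: 30.0
```

```bash
python3 - <<'E'
from h import *
s=ctrl.get_image("scene");cv2.imwrite("pics/s11.png",s); o=ctrl.get_obs(); e=o["ee_pos"]; print(e,o["ft_force"],o["moment"],proj("scene",[e]))
yaw=np.radians(28.1); n=np.array([-np.sin(yaw),np.cos(yaw),0])
for th in(20,25,30,35): print(th,pred(e-7*n,yaw,th,loc=(22,89)),pred(e+7*n,yaw,th,loc=(22,89)))
g=cv2.cvtColor(s,cv2.COLOR_BGR2GRAY); u,v=proj("scene",[e])[0].astype(int)
for r in range(v-8,v+32,2): print(r,u-16," ".join("%3d"%x for x in g[r,u-16:u+10]))
E
```

```text
[518.89197756 293.65527522 164.55526625] [ 2.22118114  2.24543297 -0.44533582] [ 0.54511509 -0.27880611 -0.07239335] [[226.34013823 179.46196387]]
20 [[222.3, 185.5], [224.2, 181.0], [225.1, 199.0]] [[218.4, 185.4], [220.3, 180.8], [221.2, 198.8]]
25 [[222.5, 187.2], [224.3, 182.1], [225.6, 199.5]] [[218.5, 187.0], [220.3, 181.9], [221.7, 199.3]]
30 [[222.7, 188.8], [224.3, 183.2], [226.1, 199.9]] [[218.7, 188.6], [220.4, 183.0], [222.3, 199.7]]
35 [[222.9, 190.2], [224.4, 184.3], [226.7, 200.1]] [[219.0, 190.0], [220.5, 184.1], [222.9, 199.9]]
171 210 214 214 213 214 212 142 121 120 121 118  77  66  65  57  53  99 128  87  66  64  63  59  59  60  59  63
173 210 214 214 213 213 214 145 124 121 121 119  81  66  65  57  59 123 131  98  70  64  63  61 177 186 184  99
175 210 214 213 192 141 154 192 212 215 233 225 146  78  66  59 100 129 133 100  71  64  62  89 200 206 203 199
177 210 212 213 213 145 123 122 123 123 121 122 122  86  67  74 124 132 133  94  69  65  59  69 204 213 213 213
179 210 211 212 212 145 124 123 123 123 123 121 121  96  69 107 130 134 139  96  69  65  60  60 154 2
[... 990 characters left out ...]
  83  71  88 148 184 106  76
199 210  86  79  93 101  92  93 124 193 197 195 190 189 147 101 107 110 110 105 101  99 100 119 142  97  77  76
201 210  91  88  88  80  85 101  93  92 119 149 188 188 115  96  96 107 109 110 100 100  90 137 133  92  83  89
203 210 144 153 138  95 110  97  79  86  90  89  93 112  96  87  83 109 110 110 112  98  93  94  85  76  81  97
205 210  93  91  89  84  80  69  65  62  62  61  60  78  80  78  84  84  85  86  88  85  89  87  94  85  85  98
207 210  61  60  60  58  59  59  60  60  60  60  59 138  93  81  81  80  81  81  81  77  77  79  77  82  82  81
209 210  61  59  58  60  55  55  55  55  53  54  56 136 157  97  80  80  81  80  81  81  81  81  81  82  98  92
```

Call:
servo_tool --plan '[[1, [1.2, 0.6, -2.1], 0], [1, [2.3, 1.2, -4.3], 0], [1, [3.5, 1.9, -6.4], 0], [1, [4.6, 2.5, -8.5], 0], [1, [5.8, 3.1, -10.7], 0], [1, [5.8, 3.1, -10.7], 0]]'

```text
t: 25.42
ee_pos: [524.5, 296.7, 154.2]
orientation: [3.048, 0.762, -0.001]
ft_force: [-0.4, 0.9, 2.9]
width: 13.9
grasp_force: 30.0
```

```bash
python3 -c "
from h import *
o=ctrl.get_obs();print(o['ee_pos'],o['ft_force'],o['moment'])"
```

```text
[524.49495855 296.67410588 154.24507086] [-0.42694248  0.92760425  2.90277219] [ 0.32675621 -0.00113779 -0.16240374]
```

Call:
servo_tool --plan '[[1, [1.2, 0.6, -2.1], 0], [1, [2.3, 1.2, -4.3], 0], [1, [3.5, 1.9, -6.4], 0], [1, [4.6, 2.5, -8.5], 0], [1, [5.8, 3.1, -10.7], 0], [1, [5.8, 3.1, -10.7], 0]]'

```text
t: 25.92
ee_pos: [530.3, 299.8, 143.5]
orientation: [3.048, 0.762, -0.001]
ft_force: [-0.7, 1.7, 2.5]
width: 13.9
grasp_force: 30.0
```

Call:
servo_tool --plan '[[1, [0.9, 0.5, -1.7], 0], [1, [1.9, 1, -3.4], 0], [1, [2.8, 1.5, -5.1], 0], [1, [2.8, 1.5, -5.1], 0]]'

```text
t: 26.25
ee_pos: [532.2, 300.8, 140.1]
orientation: [3.047, 0.762, -0.004]
ft_force: [-9.3, -3.3, 20.3]
width: 13.9
grasp_force: 30.0
```

Call:
servo_tool --plan '[[1, [0.9, 0.5, -2], 0], [1, [0.9, 0.5, -2], 0], [1, [-0.5, 0, 2.5], 0], [0.6, [-0.5, 0, 2.5], 0], [0.6, [-0.5, 0, 2.5], 0], [0.6, [-0.5, 0, 2.5], 0], [0.6, [-0.5, 0, 20], 0], [0.6, [-0.5, 0, 50], 0], [0.6, [-0.5, 0, 50], 0]]'

```text
t: 27.0
ee_pos: [535.0, 302.4, 192.4]
orientation: [-3.046, -0.762, -0.009]
ft_force: [0.7, 0.6, 0.5]
width: 35.4
grasp_force: 0.0
```

Call:
servo_tool --plan '[[1, [-12, -6.5, 0], 0], [1, [-24.4, -13, 0], 0], [1, [-24.4, -13, -5], 0], [1, [-24.4, -13, -10], 0], [1, [-24.4, -13, -14], 0], [1, [-24.4, -13, -18], 0], [1, [-24.4, -13, -18], 0]]'

```text
t: 27.58
ee_pos: [508.4, 288.3, 169.1]
orientation: [3.047, 0.762, -0.002]
ft_force: [0.3, 0.1, 0.4]
width: 0.4
grasp_force: 0.1
```

Call:
servo_tool --plan '[[1, [0.5, 0.2, -1.5], 0], [1, [1, 0.5, -3], 0], [1, [1.5, 0.8, -4.5], 0], [1, [2, 1, -6], 0], [1, [2, 1, -6], 0]]'

```text
t: 28.0
ee_pos: [510.2, 289.2, 166.2]
orientation: [3.048, 0.762, -0.001]
ft_force: [-8.4, -3.9, 19.0]
width: 0.8
grasp_force: 10.8
```

Call:
servo_tool --plan '[[1, [0.9, 0.5, -2], 0], [1, [0.9, 0.5, -2], 0], [1, [-1, -0.5, 8], 0], [1, [-12, -6, 8], 0], [1, [-23.5, -12.5, 6], 0], [1, [-23.5, -12.5, -4], 0], [1, [-23.5, -12.5, -10], 0], [1, [-23.5, -12.5, -13.5], 0], [1, [-23.5, -12.5, -15.5], 0], [1, [-23.5, -12.5, -15.5], 0]]'

```text
t: 28.83
ee_pos: [487.4, 277.1, 150.3]
orientation: [3.048, 0.762, -0.0]
ft_force: [-8.9, -4.3, 23.6]
width: 0.2
grasp_force: 12.5
```

Call:
servo_tool --plan '[[1, [-2, -1, 20], 0], [1, [-2, -1, 60], 0], [1, [-12, -10, 100], 0], [1, [-12, -40, 130], 0], [1, [-12, -40, 130], 0], [1, [-12, -40, 130], 0]]'

```text
t: 29.33
ee_pos: [476.4, 236.7, 280.4]
orientation: [-3.048, -0.759, -0.006]
ft_force: [0.3, 0.5, -0.2]
width: 0.5
grasp_force: 0.0
```

```bash
python3 - <<'E'
from h import *
s=ctrl.get_image("scene");cv2.imwrite("pics/s12.png",s)
# compare the lit top edges of both plates with the poses expected at home
g=cv2.cvtColor(s,cv2.COLOR_BGR2GRAY)
for n,M in(("thin",(581,213.5)),("thick",(533.9,301.7))):
    yaw=np.radians(28.1); a=np.array([np.cos(yaw),np.sin(yaw)])
    P=[]
    for x in(-48,-3,42):
        al=x*.8526-54*.5227; P.append([M[0]+a[0]*al,M[1]+a[1]*al,58+x*.5227+110*.8526])
    p=proj("scene",P); print(n,p.round(1).tolist())
    for u,v in p: r,c=int(round(v)),int(round(u)); print(r,g[r-2:r+3:2,c-5:c+6].tolist())
o=ctrl.get_obs();print(o["t"],o["ee_pos"],o["ft_force"])
E
```

```text
thin [[250.7, 196.1], [253.1, 185.9], [255.4, 176.1]]
196 [[107, 157, 100, 84, 84, 226, 239, 147, 115, 115, 115], [131, 150, 109, 86, 88, 123, 129, 107, 114, 116, 116], [156, 102, 77, 83, 171, 143, 115, 114, 116, 117, 116]]
186 [[85, 130, 145, 150, 206, 208, 229, 209, 131, 114, 115], [98, 157, 107, 87, 118, 226, 237, 136, 112, 114, 115], [128, 147, 98, 83, 144, 228, 216, 134, 115, 115, 116]]
176 [[75, 73, 75, 75, 75, 74, 72, 73, 73, 73, 73], [61, 63, 65, 67, 67, 185, 229, 197, 100, 73, 73], [192, 187, 186, 186, 150, 226, 236, 138, 70, 66, 67]]
thick [[222.6, 194.6], [225.4, 184.6], [228.2, 174.9]]
195 [[123, 123, 94, 78, 130, 157, 162, 169, 103, 100, 102], [107, 114, 111, 94, 114, 114, 114, 114, 102, 102, 102], [170, 175, 169, 165, 165, 123, 112, 112, 114, 104, 102]]
185 [[130, 119, 126, 110, 127, 225, 230, 231, 236, 146, 114], [119, 122, 126, 128, 151, 224, 231, 232, 153, 117, 114], [119, 123, 129, 128, 163, 160, 161, 147, 119, 115, 115]]
175 [[124, 125, 119, 163, 197, 198, 196, 194, 188, 187, 187], [180, 202, 136, 142, 210, 225, 228, 233, 175, 205, 208], [131, 118, 127, 122, 220, 228, 231, 189, 120, 207, 214]]
29.3833 [475.50715426 236.81818484 278.72951179] [-0.80781699 -0.37443336 -0.41653487]
```

The bright top edges of both plates lie where fully home plates should be, and the arm is clear of everything. I'm handing in.

```bash
python3 -c "from workcell import ctrl;print(ctrl.close_job())"
```

```text
the job is handed in; nothing more can be done
None
```

I pushed the thin plate home in the right (10 mm) slot and the thick plate home in the left (16 mm) slot, then released both and handed in the job at about 29 s; the centre slot was left empty and the other items weren't touched.

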